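# Hang the vial carrier level on the drying rail

## Robot

A 6-joint arm with a two-finger parallel gripper is mounted at the origin on a cart in front of the work surface, level with it; the furniture and walls round the work are solid. World frame = base frame: x ahead of the robot, y to its left, z up, the work surface at z = 0. Lengths are in m, angles in rad, forces in N, time in s.
With the tool pointing down it reaches from about 0.35 to 0.725 m from the base axis. Payload 6 kg.
Tool frame: the origin (TCP) lies at the very end of the fingers, on their centre line; the grasp point (between the pads) lies 19 mm behind it; z points along the fingers, y is the line along which they close (so a half turn about z gives the same grasp; the last joint's range is limited). The gripper opens to 85 mm and grips with 20 to 120 N. Pads are 22 mm wide; open, the fingers measure 114 mm over their backs; the gripper's body (76 mm by 85 mm) begins 54 mm behind the grasp point. The pads swing forward as they close: fully open they stand 13 mm farther back than shut.
Start: joints at [0.334, 0.04, 0.085, 0, -1.615, -0.334], TCP at [0.6, 0, 0.231] pointing down, gripper open.
Joint ranges: [-2.56, 2.56], [-1.29, 2.01], [-1.08, 1.49], [-3.29, 1.98], [-2.81, -0.18], [-2.99, 2.99]. Speed limits (rad/s): [2.57, 2.57, 3.01, 3.14, 3.14, 3.14].

## Interface

Orientations are given as a unit quaternion [x, y, z, w].
In Python, from workcell import ctrl gives the robot as it stands.
- The arm moves only by the tool drive_tool, never from a script. Its argument "commands" is a list of rows, each an object of numbers: "tx", "ty", "tz": the shift along the tool's x, y, z as a fraction of full scale; "yaw": the turn about the tool's z as a fraction of full scale. In form: [{"tx": .., "ty": .., "tz": .., "yaw": ..}, ...]. A call has 1 to 20 rows; each row shifts and turns the commanded pose from where the row before left it, along the tool's axes as they then stand; what a row does not reach is not made up. Full scale, the value 1, is 2.5 cm for a shift and 0.08 rad for a turn. A row lasts 1/10 s, in which the tool goes at most 50 mm and 8.59 degrees, less where a joint would pass 70% of its speed; a pose out of reach is approached as far as the arm can. A call with a number of a shift or a turn outside -1 to 1 is refused whole. A call with a gripper value outside its range is refused whole. "fingers" is the closure, from 0 (fully open) to 1 (shut), set as the call begins (left out, the last holds). The fingers move at their own pace and stop on an object; "squeeze" is the grip in N (left out, the last holds). Time passes only in rows, so rows that do not move let the fingers close. It gives the time, the measured TCP pose, the force, the opening and the grip force at its end, in the units of the state.
- ctrl.sense(): the state, without advancing time (a new reading comes with each control period).
- ctrl.camera(name): name is "scene" or "side" or "wrist"; returns the picture (420x560x3 uint8, red, green, blue); there is no depth.
- ctrl.get_calibration(name): a dict with "fovy" (degrees; the focal length in pixels is half the picture's height over the tangent of half this angle, whatever the lens; pixels are square), "cx", "cy" (the principal point, pixels), "R" (3x3) and "t" (3): a world point X has camera coordinates R X + t; the wrist camera has in their place "T_tool_cam" (4x4, takes a point from camera to tool coordinates, whose origin is the TCP and whose axes are the flange's). Camera axes: x right, y down, z forward; pixel columns grow to the right and rows downward; lengths in m; the calibration is good to about 2 mm. A picture is of the moment at which its call begins: read the wrist's pose just before it. get_calibration takes no time and is no camera call.
- ctrl.sign_off(): hands the job in; it is judged then, once.
The state is a dict: "clock": time; "q": joint angles; "qvel": joint speeds; "joint_efforts": joint torques, N m; "position": TCP position; "ee_rot": TCP orientation; "ft_force": force on the tool from outside, world axes, zero at the start; "wrist_torque": the same for the moment, N m; "grip_width": finger opening in m; "grasp_force": force on a finger pad.
Only numpy, scipy, OpenCV 4.12 (cv2) and the standard library are available. Lean on these libraries where they do the work, as an engineer would, in place of code of your own. Each camera call takes 0.05 s, during which the arm holds its last target. There are 200 camera calls.

## Task

Take the C-hook off the rail, put its pin through the one hole of the vial carrier from which the loaded carrier hangs level, lift the carrier with it and hang the hook back over the rail's bar, so that carrier and vials hang level, still and clear of the worktop. Handle the carrier and its vials only with the hook, never with the fingers; the vials stay in their wells, and leave the other things on the worktop where they are.

Things in the scene. Friction and masses are not known exactly. Their poses are not given: they have to be found in the camera images.
- rail: fixed drying rail: round horizontal bar of 10 mm diameter on two posts 380 mm apart with small round feet. Origin on the worktop under the middle of the bar; the bar runs along its y axis, bar centre 220 mm and bar top 225 mm above the worktop. Its x axis points away from the robot
- hook: loose steel C-hook, 60 g, 119 mm high, hung on the bar. Origin: middle of the inner top (seat) that rests on the bar; z up, x from shank to open side (at the start along the rail's x). 6 mm crosspiece over the origin; below it a mouth open downward, 18 mm wide in x, between shoulder and lip (each 6 thick, 16 wide in y, down to z -13). Round 6 mm shank at x -12, down to the pin
- hook_grip (a point): middle of the black grip block on top of the hook, 28 mm above its origin (so 28 mm over the bar's top). Block x 18, y 12 mm, from 6 to 42 mm over the origin; pinch from above, closing along y
- hook_pin (a point): where a load settles on the hook's pin: on the pin's axis, 74 mm under the hook's origin. The pin is round, 6 mm, along the hook's +x from x -12 (shank) to +13 (free tip), its axis at z -72 by the shank, -74 at x 0, -69 at the slightly upturned tip; all of it within z -77 to -66
- carrier: loose vial carrier, 75 g, its own mass centred at y 0. White base x 38, y 148, z 0-24 mm; three wells (27 wide, 20 deep) at y -52, 0, 52; posts at y +-70; between them an upright aluminium beam, z 93-127, 6 thick, centred on x 0, with five round 16 mm holes along x, 110 up. Origin: centre of underside; z up, y along the beam, x away from the robot (within 0.35 rad of ahead)
- hole_1 (a point): centre of hole 1 in the carrier's beam, at carrier y -44 mm, height 110 mm, mid-thickness
- hole_2 (a point): centre of hole 2 in the carrier's beam, at carrier y -22 mm, height 110 mm, mid-thickness
- hole_3 (a point): centre of hole 3 in the carrier's beam, at carrier y 0 mm, height 110 mm, mid-thickness
- hole_4 (a point): centre of hole 4 in the carrier's beam, at carrier y 22 mm, height 110 mm, mid-thickness
- hole_5 (a point): centre of hole 5 in the carrier's beam, at carrier y 44 mm, height 110 mm, mid-thickness
- tall_vial: filled capped vial, 25 mm diameter, 79 mm tall, about 100 g (within 8 %), standing in one of the three wells (which one changes). Origin: centre of its underside, 4 mm above the carrier's underside
- short_vial_a: nearly empty short capped vial, 25 mm diameter, 58 mm tall, 12 g, standing in another well. Origin: centre of its underside
- short_vial_b: nearly empty short capped vial, 25 mm diameter, 58 mm tall, 12 g, standing in another well. Origin: centre of its underside
- dish: bystander: open glass petri dish, 100 mm diameter, 16 mm high, origin at the centre of its underside
- dish_lid: bystander: petri dish lid lying flat, 109 mm diameter, 13 mm high, origin at the centre of its underside
- beaker: bystander: glass beaker, 60 mm wide, 70 mm high, origin at the centre of its underside
- cup: bystander: specimen cup with screw lid, 69 mm wide, 72 mm high, origin at the centre of its underside
- tin: bystander: plain tin, 66 mm diameter, 83 mm high, origin at the centre of its underside
- forceps: bystander: forceps lying flat, 122 mm long, origin at the centre of its underside
- lamp_edge (a point): fixed point in the air just under the right-hand edge of the magnifier lamp's ring head, a fixed thing that hangs from here about 270 mm to the left (+y) and 100 mm either way in x, 0.34 to 0.47 m above the worktop. Keep wrist and gripper clear of it, also on the way from the start pose (go first to about x 0.33, y 0.20, z 0.30 m)

How it is judged:
On the way, in this order (a step that is already met when the one before it is completed fails the run):
1. the hook has been taken off the rail (contact force between hook and rail below 0.05 N and distance of hook from where it was at the start of the episode above 0.04 m and height (world z) of carrier below 0.005 m), for 0.1 s.
2. the carrier hangs from the hook, lifted off the worktop, the pin through one of its holes (contact force between hook and carrier above 0.5 N and height (world z) of carrier above 0.015 m and (distance between hook_pin and hole_1 below 0.016 m or distance between hook_pin and hole_2 below 0.016 m or distance between hook_pin and hole_3 below 0.016 m or distance between hook_pin and hole_4 below 0.016 m or distance between hook_pin and hole_5 below 0.016 m) and contact force between hook and rail below 0.05 N), for 0.3 s.
At the end, for the whole second after the job is handed in: Hook seated over the bar (origin above 215 mm), its pin through a hole (within 16 mm of its centre) carrying the carrier, underside over 15 mm up, y axis within 5 degrees of level, lean under 8.5 degrees, slower than 30 mm/s and 0.25 rad/s; all vials in their wells (under 20 mm up in it) (contact force between hook and carrier above 0.5 N and height (world z) of carrier above 0.015 m and (distance between hook_pin and hole_1 below 0.016 m or distance between hook_pin and hole_2 below 0.016 m or distance between hook_pin and hole_3 below 0.016 m or distance between hook_pin and hole_4 below 0.016 m or distance between hook_pin and hole_5 below 0.016 m) and contact force between hook and rail above 1 N and height (world z) of hook above 0.215 m and angle between carrier's own y axis and vertical between 1.48353 and 1.65806 rad and angle between carrier's own z axis and vertical below 0.15 rad and linear speed of carrier below 0.03 m/s and angular speed of carrier below 0.25 rad/s and z of each of tall_vial, short_vial_a, short_vial_b in the frame of carrier below 0.02 m); the robot touches nothing.
It fails at once if the fingers press on the carrier (over 3 N) (contact force between the fingers and carrier above 3 N).
It fails at once if the fingers press on a vial (over 3 N) (contact force between the fingers and tall_vial above 3 N or contact force between the fingers and short_vial_a above 3 N or contact force between the fingers and short_vial_b above 3 N).
It fails at once if a vial leaves its well (z of any of tall_vial, short_vial_a, short_vial_b in the frame of carrier above 0.024 m).
It fails at once if a bystander is shifted by more than 30 mm (distance of any of dish, dish_lid, beaker, cup, tin, forceps from where it was at the start of the episode above 0.03 m).
It also fails if it takes over 61 s, if anything falls off the work surface, if the arm or the gripper's body presses on something with over 40 N, if the wrist force passes 120 N, or if a joint passes its speed limit or range.

## Working session

There is one attempt and no reset: what is moved stays moved. The work goes in short steps, Python scripts to look and compute and a tool call to move; the robot and the scene stay as the last step left them, time stands still between calls to the robot, and variables do not carry over. Pictures are saved under pics/ and viewed, at most 10 in all, crops included, and the job is handed in when it is done.

Besides the shell and the picture viewer there is one more tool, called after "Request:" by a JSON object that holds its "fn" and its "kwargs", one argument or row to a line. drive_tool: Moves the arm, as the interface text tells. Shift numbers are shares of 2.5 cm and turn numbers shares of 0.08 rad, none past 1 either way. Its arguments: {"type":"object","properties":{"commands":{"type":"array"},"fingers":{"type":"number"},"squeeze":{"type":"number"}},"required":["commands"]}

```bash
mkdir -p pics; ls
python3 - <<'E'
from workcell import ctrl
import cv2,numpy as np
np.set_printoptions(precision=4,suppress=True)
s=ctrl.sense();print(s)
for n in["scene","side"]:
    im=ctrl.camera(n);cv2.imwrite(f"pics/{n}0.png",im[:,:,::-1]);print(n,ctrl.get_calibration(n))
print(ctrl.get_calibration("wrist"))
E
```

```text
pics
{'clock': 0.0, 'q': array([ 0.3337,  0.0408,  0.0838, -0.0005, -1.6155, -0.3337]), 'qvel': array([ 0.0011, -0.0004,  0.0011,  0.0008, -0.0001,  0.0003]), 'joint_efforts': array([ -0.0007, -36.8201,  34.7413,   6.9323,  -0.0055,  -0.    ]), 'position': array([0.5997, 0.0001, 0.2303]), 'ee_rot': array([ 0.7071, -0.7071, -0.0006,  0.0007]), 'ft_force': array([-0.0866,  0.5135,  0.0963]), 'wrist_torque': array([-0.0493, -0.0098, -0.0086]), 'grasp_force': 0.0, 'grip_width': 0.08526942186753013}
scene {'fovy': 54.21314679595196, 'cx': 274.2789593800392, 'cy': 212.58150610954925, 'R': array([[ 0.4904, -0.8714, -0.0106],
       [-0.3881, -0.2075, -0.8979],
       [ 0.7803,  0.4445, -0.44  ]]), 't': array([-0.2991,  0.4095,  0.7863])}
side {'fovy': 53.30284248568337, 'cx': 278.75471429175883, 'cy': 205.15983675921242, 'R': array([[-0.9974, -0.0715, -0.0124],
       [-0.0345,  0.6176, -0.7857],
       [ 0.0638, -0.7832, -0.6185]]), 't': array([0.5809, 0.2183, 1.4836])}
{'fovy': 58.86161386304894, 'cx': 278.3379080759291, 'cy': 214.5442767394596, 'T_tool_cam': array([[ 0.0014, -0.9555, -0.295 ,  0.0745],
       [ 1.    ,  0.0016, -0.0004,  0.0003],
       [ 0.0008, -0.295 ,  0.9555, -0.1423],
       [ 0.    ,  0.    ,  0.    ,  1.    ]])}
```

View pics/scene0.png

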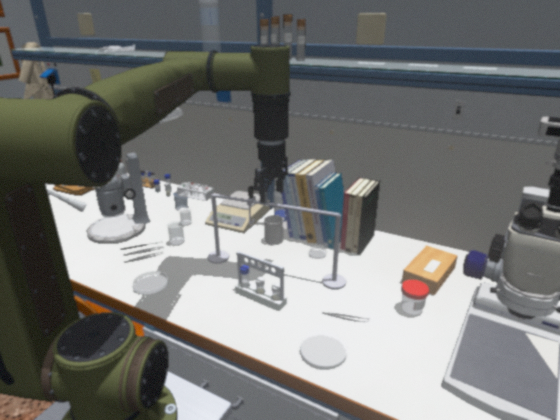

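View pics/side0.png

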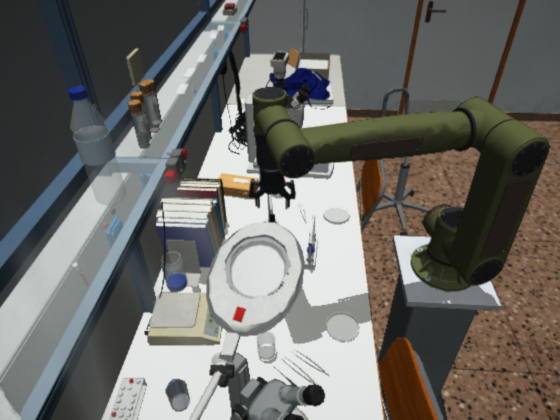

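The scene view shows the rail's feet near (219,256) and (334,281) and the bar from (215,195) to (340,214). The carrier is at about (238-285, 255-305). In the side view the lamp covers the work. I'll zoom in.

```bash
cat > h.py <<'E'
import numpy as np,cv2
from workcell import ctrl
from scipy.spatial.transform import Rotation as Ro
np.set_printoptions(precision=4,suppress=True)
def cam(n,s=None):
    c=ctrl.get_calibration(n)
    f=210/np.tan(np.radians(c["fovy"])/2)
    if n=="wrist":
        T=np.eye(4);T[:3,:3]=Ro.from_quat(s["ee_rot"]).as_matrix();T[:3,3]=s["position"]
        M=np.linalg.inv(T@np.array(c["T_tool_cam"]));R,t=M[:3,:3],M[:3,3]
    else: R,t=np.array(c["R"]),np.array(c["t"])
    return f,c["cx"],c["cy"],R,t
def ray(C,u,v):
    f,cx,cy,R,t=C
    d=R.T@np.array([(u-cx)/f,(v-cy)/f,1]);return -R.T@t,d
def onz(C,u,v,z):
    o,d=ray(C,u,v);return o+d*(z-o[2])/d[2]
def onp(C,u,v,p,n):
    o,d=ray(C,u,v);return o+d*(np.dot(n,p-o)/np.dot(n,d))
def proj(C,X):
    f,cx,cy,R,t=C;p=R@np.array(X)+t;return np.array([f*p[0]/p[2]+cx,f*p[1]/p[2]+cy])
def tri(C1,uv1,C2,uv2):
    (a,d),(b,e)=ray(C1,*uv1),ray(C2,*uv2)
    k=np.linalg.lstsq(np.c_[d,-e],b-a,rcond=None)[0]
    p,q=a+k[0]*d,b+k[1]*e
    return (p+q)/2,np.linalg.norm(p-q)
E
python3 - <<'E'
from h import *
C=cam("scene")
for u,v in[(219,256),(334,281)]:print("foot",onz(C,u,v,0))
for u,v in[(215,195),(340,214)]:print("bar",onz(C,u,v,.22))
for u,v in[(236,292),(283,304)]:print("base",onz(C,u,v,0))
im=cv2.imread("pics/scene0.png")[180:315,195:375]
cv2.imwrite("pics/c1.png",cv2.resize(im,None,fx=4.4,fy=4.4,interpolation=cv2.INTER_CUBIC))
E
```

```text
foot [0.5884 0.1938 0.    ]
foot [ 0.6377 -0.1851  0.    ]
bar [0.5825 0.1852 0.22  ]
bar [ 0.6377 -0.1898  0.22  ]
base [0.4566 0.0378 0.    ]
base [ 0.4735 -0.1038  0.    ]
```

View pics/c1.png

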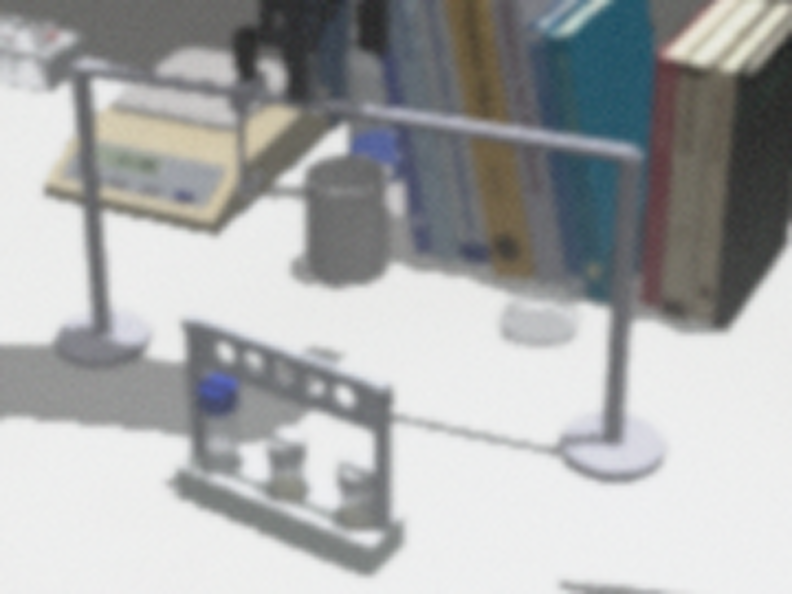

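The crop shows the hook hanging at about (250,200) in full-image pixels, near the gripper, with its pin pointing away from the robot. The blue-capped tall vial is in the left well (+y). The centre of mass is then at y ≈ (100·52 − 12·52)/199 ≈ 23 mm, so the right hole is hole 4. Next I'll measure the hook, holes and lamp, and add a wrist view.

Run:
```python
from h import *
C=cam("scene");S=cam("side")
px=lambda a,b:(195+a/4.4,180+b/4.4)
A=np.array([.585,.19]);B=np.array([.6377,-.1875]);d=(B-A)/np.linalg.norm(B-A);print("mid",(A+B)/2,"yaw",np.arctan2(d[0],-d[1]))
n=np.array([d[1],-d[0],0]) ;p=np.array([*A,.22])
for a,b in[(243,93),(245,125),(243,188),(310,192)]:print("hook",onp(C,*px(a,b),p,n))
for a,b in[(227,350),(255,360),(285,372),(315,385),(345,395)]:print("hole",onz(C,*px(a,b),.11))
for a,b in[(185,323),(392,388)]:print("beamtop",onz(C,*px(a,b),.127))
for a,b in[(170,485),(372,572),(402,528)]:print("base",onz(C,*px(a,b),.0 if b!=528 else .024))
for u,v in[(255,225),(302,265),(210,300),(237,332)]:print("lamp",onz(S,u,v,.36),onz(S,u,v,.45))
s=ctrl.sense();im=ctrl.camera("wrist");cv2.imwrite("pics/w0.png",im[:,:,::-1])
```

```text
mid [0.6114 0.0013] yaw 0.13870620761210398
hook [0.6014 0.0728 0.2163]
hook [0.6014 0.0723 0.193 ]
hook [0.601  0.0756 0.1451]
hook [0.6078 0.0267 0.151 ]
hole [0.4706 0.0061 0.11  ]
hole [ 0.4693 -0.015   0.11  ]
hole [ 0.4667 -0.0379  0.11  ]
hole [ 0.4632 -0.0608  0.11  ]
hole [ 0.4626 -0.0817  0.11  ]
beamtop [0.462  0.0302 0.127 ]
beamtop [ 0.4599 -0.1145  0.127 ]
base [0.4602 0.0484 0.    ]
base [ 0.4472 -0.1076  0.    ]
base [ 0.466 -0.118  0.024]
lamp [0.6258 0.2257 0.36  ] [0.6094 0.3287 0.45  ]
lamp [0.4957 0.3652 0.36  ] [0.4953 0.4512 0.45  ]
lamp [0.696  0.4834 0.36  ] [0.6711 0.555  0.45  ]
lamp [0.6238 0.5618 0.36  ] [0.6077 0.6237 0.45  ]
```

View pics/w0.png

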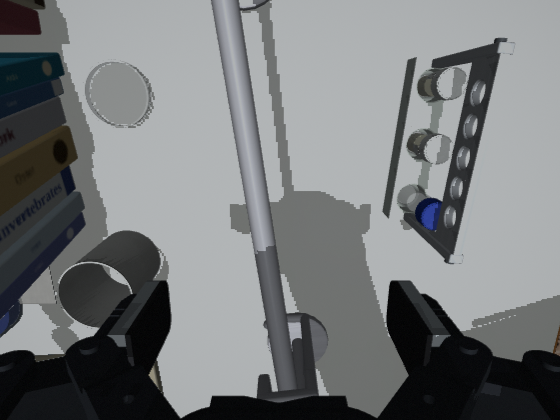

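The wrist view shows the carrier clearly. The beam's top edge runs from the post top at (507,47), its -y end, to (455,258), its +y end. The blue-capped vial is at the +y end, and the hook is hidden behind the gripper near (290,385). I'll rise and turn to the hook's heading.

Request:
{"fn": "drive_tool", "kwargs": {
  "commands": [
    {"tz": -1},
    {"tz": -1, "yaw": 1},
    {"tz": -1, "yaw": 1},
    {"yaw": 1},
    {"yaw": 1},
    {"yaw": 1},
    {"yaw": 1},
    {"yaw": 1},
    {"yaw": 1},
    {"yaw": 1},
    {"yaw": 1},
    {"yaw": 1},
    {"yaw": 1},
    {"yaw": 1},
    {"yaw": 1},
    {"yaw": 1},
    {"yaw": 1},
    {"yaw": 1},
    {"yaw": 0.9},
    {}
  ],
  "fingers": 0.4,
  "squeeze": 40
}}

```text
$.commands[0]: bad value
```

Run:
```python
from h import *
s=ctrl.sense();im=ctrl.camera("wrist");cv2.imwrite("pics/w1.png",im[:,:,::-1])
np.save("w1.npy",np.r_[s["position"],s["ee_rot"]]);print(s["clock"],s["position"],s["grip_width"],Ro.from_quat(s["ee_rot"]).as_matrix())
s0={"position":[.5997,.0001,.2303],"ee_rot":[.7071,-.7071,-.0006,.0007]};W=cam("wrist",s0)
a,b=onz(W,507,47,.127),onz(W,455,258,.127);print(a,b,(a+b)/2,a-b,np.arctan2((a-b)[0],-(a-b)[1]))
for u,v in[(478,93),(471,126),(464,158),(457,188),(450,217)]:print(onz(W,u,v,.11))
```

```text
0.15 [0.5997 0.0001 0.2305] 0.08543423425348688 [[ 0.     -1.     -0.0014]
 [-1.     -0.     -0.0001]
 [ 0.0001  0.0014 -1.    ]]
[ 0.4608 -0.1051  0.127 ] [0.4727 0.0339 0.127 ] [ 0.4667 -0.0356  0.127 ] [-0.0119 -0.139  -0.    ] -0.08547247173579342
[ 0.4655 -0.0788  0.11  ]
[ 0.4668 -0.0572  0.11  ]
[ 0.4684 -0.0352  0.11  ]
[ 0.4702 -0.0135  0.11  ]
[0.4723 0.0085 0.11  ]
```

View pics/w1.png

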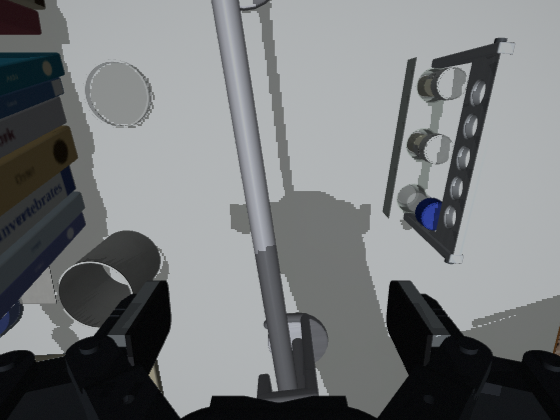

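The row format needs every key, and nothing has moved (same wrist view as before). I'll resend it in full.

Request:
{"fn": "drive_tool", "kwargs": {
  "commands": [
    {"tx": 0, "ty": 0, "tz": -1, "yaw": 0},
    {"tx": 0, "ty": 0, "tz": -1, "yaw": 1},
    {"tx": 0, "ty": 0, "tz": -1, "yaw": 1},
    {"tx": 0, "ty": 0, "tz": 0, "yaw": 1},
    {"tx": 0, "ty": 0, "tz": 0, "yaw": 1},
    {"tx": 0, "ty": 0, "tz": 0, "yaw": 1},
    {"tx": 0, "ty": 0, "tz": 0, "yaw": 1},
    {"tx": 0, "ty": 0, "tz": 0, "yaw": 1},
    {"tx": 0, "ty": 0, "tz": 0, "yaw": 1},
    {"tx": 0, "ty": 0, "tz": 0, "yaw": 1},
    {"tx": 0, "ty": 0, "tz": 0, "yaw": 1},
    {"tx": 0, "ty": 0, "tz": 0, "yaw": 1},
    {"tx": 0, "ty": 0, "tz": 0, "yaw": 1},
    {"tx": 0, "ty": 0, "tz": 0, "yaw": 1},
    {"tx": 0, "ty": 0, "tz": 0, "yaw": 1},
    {"tx": 0, "ty": 0, "tz": 0, "yaw": 1},
    {"tx": 0, "ty": 0, "tz": 0, "yaw": 1},
    {"tx": 0, "ty": 0, "tz": 0, "yaw": 1},
    {"tx": 0, "ty": 0, "tz": 0, "yaw": 0.9},
    {"tx": 0, "ty": 0, "tz": 0, "yaw": 0}
  ],
  "fingers": 0.4,
  "squeeze": 40
}}

```text
clock: 2.2
position: [0.5999, 0.0, 0.306]
ee_rot: [-0.069, 0.998, -0.0, -0.0]
ft_force: [-1.1, 0.6, -0.3]
grip_width: 0.0513
grasp_force: 0.0
```

Request:
{"fn": "drive_tool", "kwargs": {
  "commands": [
    {"tx": 1, "ty": 0, "tz": 0, "yaw": 0},
    {"tx": 1, "ty": 0, "tz": 0, "yaw": 0},
    {"tx": 0.5, "ty": 0, "tz": 0, "yaw": 0},
    {"tx": 0, "ty": 0, "tz": 0, "yaw": 0},
    {"tx": 0, "ty": 0, "tz": 0, "yaw": 0}
  ]
}}

```text
clock: 2.7
position: [0.5382, -0.0085, 0.3064]
ee_rot: [-0.07, 0.998, 0.0, 0.0]
ft_force: [-0.7, 0.5, 0.2]
grip_width: 0.0513
grasp_force: 0.0
```

Run:
```python
from h import *
s=ctrl.sense();im=ctrl.camera("wrist");cv2.imwrite("pics/w2.png",im[:,:,::-1])
np.save("w2.npy",np.r_[s["position"],s["ee_rot"]]);print(s["clock"],s["position"],s["q"],s["grip_width"],Ro.from_quat(s["ee_rot"]).as_matrix())
```

```text
2.7 [ 0.5382 -0.0085  0.3064] [ 0.3577 -0.1026  0.0826 -0.0001 -1.7555 -1.7885] 0.05134158005718517 [[-0.9902 -0.1396  0.0004]
 [-0.1396  0.9902  0.0003]
 [-0.0004  0.0002 -1.    ]]
```

View pics/w2.png

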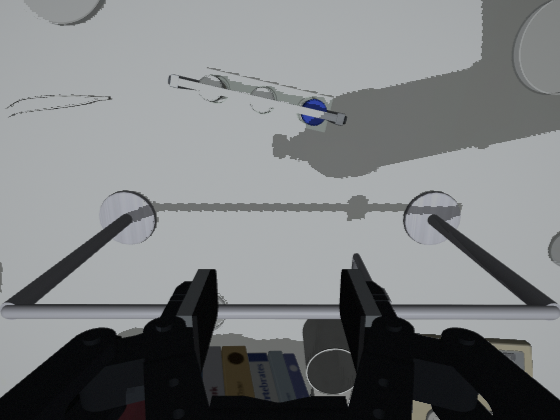

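The picture shows the bar horizontal at row ~312, from (10,312) to (555,312), so the yaw matches. The shank's lower end is at about (357,257), just behind the right finger. The carrier's post tops are at (174,80) and (342,119).

Run:
```python
from h import *
v=np.load("w2.npy");s={"position":v[:3],"ee_rot":v[3:]};W=cam("wrist",s)
g=cv2.cvtColor(cv2.imread("pics/w2.png"),6).astype(int)
for c in(60,270,520):print(c,g[298:326,c])
a,b=onz(W,60,312,.22),onz(W,520,312,.22);print("bar",a,b,(a-b)[:2],np.arctan2((a-b)[0],-(a-b)[1]))
print("shank",onz(W,357,257,.150))
a,b=onz(W,174,80,.127),onz(W,342,119,.127);print("carrier",a,b,(a+b)/2,np.linalg.norm(a-b),np.arctan2((a-b)[0],-(a-b)[1]))
print(g[248:275:2,345:385:2])
```

```text
60 [169 169 169 170 169 169  53  51  70  88 103 114 126 136 144 149 153 152
 150 145 134 168 169 169 168 169 169 169]
270 [172 172 173 172 173 172  88  48  65  85 101 114 125 138 156 166 168 157
 154 151 136 171 172 172 172 172 172 171]
520 [ 41 105 162 168 169 169 136  49  56  76  92 105 117 129 137 146 152 152
 150 148 139 133 167 168 168 168 168 168]
bar [ 0.6259 -0.1496  0.22  ] [0.5803 0.1693 0.22  ] [ 0.0456 -0.3189] 0.14194337797832005
shank [0.5837 0.0681 0.15  ]
carrier [ 0.4606 -0.1044  0.127 ] [0.4716 0.0368 0.127 ] [ 0.4661 -0.0338  0.127 ] 0.14162163064321423 -0.07754686090585346
[[173 172 173 173 172 173 173 172 173 173 172 172 173 173 173 172 173 173
  172 172]
 [173 173 173 173 173 173 173 172 173 173 173 173 173 173 173 173 172 172
  172 173]
 [172 173 173 173 173 173 173 173 173 173 172 172 173 172 172 173 173 173
  173 172]
 [173 173 173 173 130  48  47 147 172 173 173 172 172 173 173 172 173 172
  173 172]
 [172 173 173 173  48  46  42  61 172 173 173 172 172 172 173 172 173 173
  172 172]
 [172 173 173 167  63  46  44  43 125 172 172 173 172 173 173 172 172 173
  172 173]
 [172 173 173 164  96  45  44  43  61 173 173 173 173 173 173 173 172 173
  172 172]
 [173 173 173 161  65  61  46  42  43 125 173 172 172 173 173 173 173 173
  173 173]
 [173 173 172 160  68  82  45  42  43  62 172 172 172 173 172 172 172 172
  173 173]
 [173 173 172 138  71  86  47  42  42  42 124 173 173 172 172 173 172 173
  172 172]
 [172 173 173 127  74  87  80  39  42  44  61 172 172 173 173 172 172 172
  172 172]
 [  9  23  43  42  43  42  43  42  40  42  43 125 172 172 172 173 173 172
  172 173]
 [  8  11  42  43  42  41  42  41  41  42  44  60 172 173 173 172 172 173
  172 172]
 [  5   6  29  42  43  43  43  42  41  41  43  43 124 172 173 172 172 172
  172 172]]
```

Request:
{"fn": "drive_tool", "kwargs": {
  "commands": [
    {"tx": -0.9, "ty": 0.93, "tz": 0, "yaw": 0},
    {"tx": -0.9, "ty": 0.93, "tz": 0, "yaw": 0},
    {"tx": -0.88, "ty": 0.91, "tz": 0, "yaw": 0},
    {"tx": 0, "ty": 0, "tz": 0, "yaw": 0},
    {"tx": 0, "ty": 0, "tz": 0, "yaw": 0}
  ]
}}

```text
clock: 3.25
position: [0.5955, 0.0698, 0.3047]
ee_rot: [-0.07, 0.998, -0.001, -0.001]
ft_force: [-0.6, -0.5, -0.6]
grip_width: 0.0512
grasp_force: 0.0
```

Run:
```python
from h import *
s=ctrl.sense();im=ctrl.camera("wrist");cv2.imwrite("pics/w3.png",im[:,:,::-1]);print(s["clock"],s["position"],s["ee_rot"])
W=cam("wrist",s)
for z in(.267,.231):print(proj(W,[.595,.0695,z]))
```

```text
3.25 [0.5955 0.0698 0.3047] [-0.0699  0.9976 -0.0005 -0.0013]
[275.9094 249.9677]
[276.381 227.405]
```

View pics/w3.png

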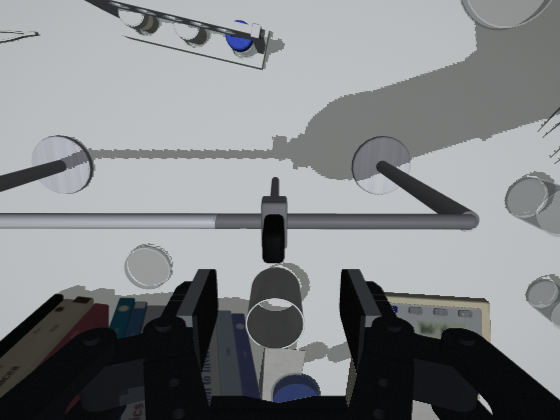

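The hook's black block shows at about (274,248), between and ahead of the fingers. That matches the predicted (276,250) to about 1 mm. I'll descend and grip.

Request:
{"fn": "drive_tool", "kwargs": {
  "commands": [
    {"tx": 0, "ty": 0, "tz": 0.8, "yaw": 0},
    {"tx": 0, "ty": 0, "tz": 0.8, "yaw": 0},
    {"tx": 0, "ty": 0, "tz": 0.7, "yaw": 0},
    {"tx": 0, "ty": 0, "tz": 0.45, "yaw": 0},
    {"tx": 0, "ty": 0, "tz": 0, "yaw": 0},
    {"tx": 0, "ty": 0, "tz": 0, "yaw": 0}
  ]
}}

```text
clock: 3.9
position: [0.595, 0.0688, 0.2385]
ee_rot: [-0.069, 0.998, -0.0, 0.001]
ft_force: [0.4, 0.3, 0.1]
grip_width: 0.0511
grasp_force: 0.0
```

Request:
{"fn": "drive_tool", "kwargs": {
  "commands": [
    {"tx": 0, "ty": 0, "tz": 0, "yaw": 0},
    {"tx": 0, "ty": 0, "tz": 0, "yaw": 0},
    {"tx": 0, "ty": 0, "tz": 0, "yaw": 0},
    {"tx": 0, "ty": 0, "tz": 0, "yaw": 0},
    {"tx": 0, "ty": 0, "tz": 0, "yaw": 0},
    {"tx": 0, "ty": 0, "tz": 0, "yaw": 0}
  ],
  "fingers": 1,
  "squeeze": 60
}}

```text
clock: 4.5
position: [0.5951, 0.0692, 0.2382]
ee_rot: [-0.069, 0.998, 0.0, 0.0]
ft_force: [-0.2, -0.4, 2.6]
grip_width: 0.0109
grasp_force: 60.0
```

Request:
{"fn": "drive_tool", "kwargs": {
  "commands": [
    {"tx": 0, "ty": 0, "tz": -0.4, "yaw": 0},
    {"tx": 0, "ty": 0, "tz": -0.5, "yaw": 0},
    {"tx": 0, "ty": 0, "tz": 0, "yaw": 0},
    {"tx": 0, "ty": 0, "tz": 0, "yaw": 0},
    {"tx": 0, "ty": 0, "tz": 0, "yaw": 0}
  ]
}}

```text
clock: 5.0
position: [0.5947, 0.0693, 0.2595]
ee_rot: [-0.069, 0.998, 0.0, -0.0]
ft_force: [-0.6, 0.7, 0.3]
grip_width: 0.0109
grasp_force: 59.9
```

Request:
{"fn": "drive_tool", "kwargs": {
  "commands": [
    {"tx": 0.5, "ty": 0, "tz": 0, "yaw": 0},
    {"tx": 1, "ty": 0, "tz": 0, "yaw": 0},
    {"tx": 1, "ty": 0, "tz": 0, "yaw": 0},
    {"tx": 1, "ty": 0, "tz": 0, "yaw": 0},
    {"tx": 1, "ty": -0.5, "tz": 0, "yaw": 0},
    {"tx": 1, "ty": -0.6, "tz": 0, "yaw": 0},
    {"tx": 1, "ty": -0.6, "tz": 0, "yaw": 0},
    {"tx": 0.75, "ty": -0.47, "tz": 0, "yaw": 0},
    {"tx": 0, "ty": 0, "tz": 0, "yaw": 0.9},
    {"tx": 0, "ty": 0, "tz": 0, "yaw": 0.9},
    {"tx": 0, "ty": 0, "tz": 0, "yaw": 0.9},
    {"tx": 0, "ty": 0, "tz": 0, "yaw": 0},
    {"tx": 0, "ty": 0, "tz": 0, "yaw": 0},
    {"tx": 0, "ty": 0, "tz": 0, "yaw": 0}
  ]
}}

```text
clock: 6.4
position: [0.4228, -0.0095, 0.2599]
ee_rot: [0.038, 0.999, -0.0, -0.0]
ft_force: [-0.1, 0.0, -1.1]
grip_width: 0.0108
grasp_force: 59.7
```

Run:
```python
from h import *
s=ctrl.sense();im=ctrl.camera("wrist");cv2.imwrite("pics/w4.png",im[:,:,::-1]);np.save("w4.npy",np.r_[s["position"],s["ee_rot"]])
im2=ctrl.camera("scene");cv2.imwrite("pics/s4.png",im2[:,:,::-1])
print(s["clock"],s["position"],Ro.from_quat(s["ee_rot"]).as_matrix(),s["grip_width"])
a=cv2.resize(im2[180:320,190:330],None,fx=4,fy=4,interpolation=2)
b=cv2.resize(im[:240],(240*560//240,240))
o=np.zeros((560,800,3),np.uint8);o[:,:400]=a[:,80:480];o[:300,400:]=cv2.resize(im[:420],(400,300));
cv2.imwrite("pics/m4.png",o[:,:,::-1])
```

```text
6.4 [ 0.4228 -0.0095  0.2599] [[-0.9971  0.0757 -0.0004]
 [ 0.0757  0.9971 -0.0001]
 [ 0.0004 -0.0001 -1.    ]] 0.010819868541677108
```

View pics/m4.png

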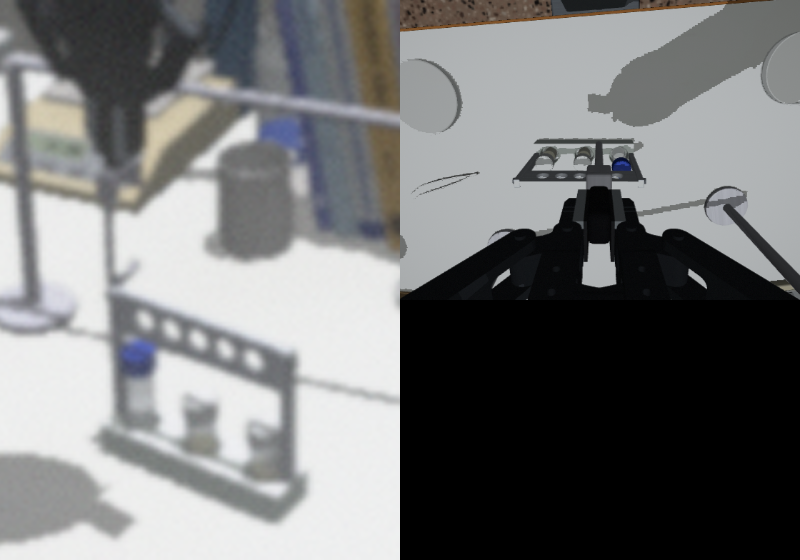

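The left side shows the hook in the scene camera, its pin pointing away above the beam. The right side shows the wrist view with the beam's ends at full-image (164,252) and (343,253) and the shank's lower end near (279,199). I'll check the alignment numerically.

Run:
```python
from h import *
v=np.load("w4.npy");s={"position":v[:3],"ee_rot":v[3:]};W=cam("wrist",s);C=cam("scene")
c=cv2.imread("pics/w4.png")[185:275,150:370];cv2.imwrite("pics/c4.png",cv2.resize(c,None,fx=3.6,fy=3.6,interpolation=2))
a,b=onz(W,164,252,.127),onz(W,343,253,.127);print(a,b,(a+b)/2,np.arctan2((a-b)[0],-(a-b)[1]))
print("shank",onz(W,279,199,.172),"expect",v[:3]-.012*np.array([.997,-.076,0]))
for X in([.4682,-.0131,.11],[.4719,.0351,.127],[.461,-.105,.127]):print(proj(W,X),"scene crop",(proj(C,X)-[210,180])*4)
```

```text
[ 0.4569 -0.1028  0.127 ] [0.4684 0.0398 0.127 ] [ 0.4626 -0.0315  0.127 ] -0.08003134086619702
shank [ 0.4082 -0.0071  0.172 ] expect [ 0.4109 -0.0086  0.2599]
[277.0761 249.1734] scene crop [168.5111 327.2964]
[337.2175 257.4787] scene crop [110.3952 284.9952]
[162.1337 256.8871] scene crop [284.0384 347.8552]
```

View pics/c4.png

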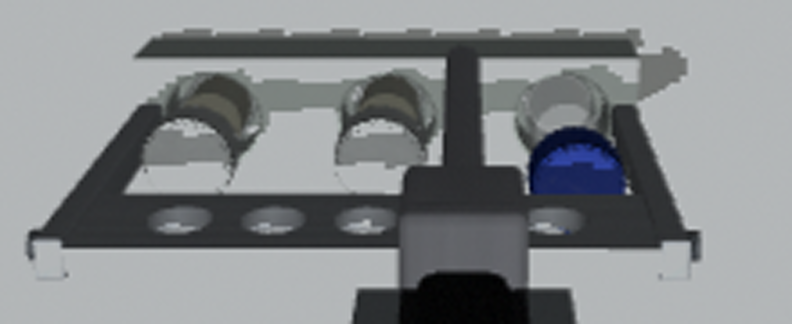

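The zoom shows hole centres at crop u 180, 272, 366 and 553. Hole 4 is therefore hidden at about 460, and the shank's foot is at (462,52), in line with it to within 1 mm. I'll lower and insert.

Request:
{"fn": "drive_tool", "kwargs": {
  "commands": [
    {"tx": 0, "ty": -0.04, "tz": 0.8, "yaw": 0},
    {"tx": 0, "ty": 0, "tz": 0.9, "yaw": 0},
    {"tx": 0, "ty": 0, "tz": 0.9, "yaw": 0},
    {"tx": 0, "ty": 0, "tz": 0, "yaw": 0},
    {"tx": 0, "ty": 0, "tz": 0, "yaw": 0},
    {"tx": 0, "ty": 0, "tz": 0, "yaw": 0}
  ]
}}

```text
clock: 7.1
position: [0.4234, -0.0106, 0.1967]
ee_rot: [0.039, 0.999, 0.0, 0.001]
ft_force: [0.3, -0.8, 0.9]
grip_width: 0.011
grasp_force: 59.7
```

Request:
{"fn": "drive_tool", "kwargs": {
  "commands": [
    {"tx": -0.2, "ty": 0, "tz": 0, "yaw": 0},
    {"tx": -0.2, "ty": 0, "tz": 0, "yaw": 0},
    {"tx": -0.2, "ty": 0, "tz": 0, "yaw": 0},
    {"tx": -0.2, "ty": 0, "tz": 0, "yaw": 0},
    {"tx": -0.2, "ty": 0, "tz": 0, "yaw": 0},
    {"tx": -0.2, "ty": 0, "tz": 0, "yaw": 0},
    {"tx": 0, "ty": 0, "tz": 0, "yaw": 0},
    {"tx": 0, "ty": 0, "tz": 0, "yaw": 0},
    {"tx": 0, "ty": 0, "tz": 0, "yaw": 0}
  ]
}}

```text
clock: 8.0
position: [0.4526, -0.0129, 0.1951]
ee_rot: [0.039, 0.999, -0.0, -0.0]
ft_force: [0.4, 0.3, 0.0]
grip_width: 0.0107
grasp_force: 59.7
```

Run:
```python
from h import *
s=ctrl.sense();im=ctrl.camera("wrist");print(s["position"],s["ft_force"])
im2=ctrl.camera("scene")
o=np.zeros((600,800,3),np.uint8);o[:560,:400]=cv2.resize(im2[180:320,210:310],None,fx=4,fy=4,interpolation=2)
o[:300,400:]=cv2.resize(im[160:310,180:380],None,fx=2,fy=2,interpolation=2);cv2.imwrite("pics/m5.png",o[:,:,::-1])
```

```text
[ 0.4526 -0.0129  0.1951] [0.4119 0.2653 0.033 ]
```

View pics/m5.png

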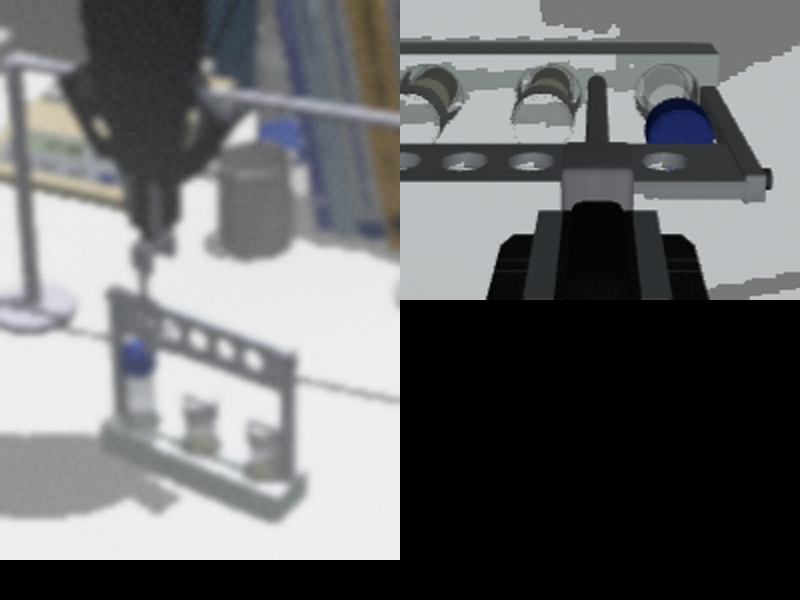

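Hole 4 lies exactly behind the shank: neighbouring holes are at 531 and 663, and the shank is at 597. There is no contact force, so I'll finish the insertion and lift gently.

Request:
{"fn": "drive_tool", "kwargs": {
  "commands": [
    {"tx": -0.2, "ty": 0, "tz": 0, "yaw": 0},
    {"tx": -0.2, "ty": 0, "tz": 0, "yaw": 0},
    {"tx": -0.16, "ty": 0, "tz": 0, "yaw": 0},
    {"tx": 0, "ty": 0, "tz": 0, "yaw": 0},
    {"tx": 0, "ty": 0, "tz": 0, "yaw": 0},
    {"tx": 0, "ty": 0, "tz": 0, "yaw": 0}
  ]
}}

```text
clock: 8.7
position: [0.4666, -0.014, 0.195]
ee_rot: [0.039, 0.999, -0.0, -0.0]
ft_force: [1.1, -0.0, -1.0]
grip_width: 0.0111
grasp_force: 59.7
```

Request:
{"fn": "drive_tool", "kwargs": {
  "commands": [
    {"tx": 0, "ty": 0, "tz": -0.1, "yaw": 0},
    {"tx": 0, "ty": 0, "tz": -0.1, "yaw": 0},
    {"tx": 0, "ty": 0, "tz": -0.1, "yaw": 0},
    {"tx": 0, "ty": 0, "tz": -0.1, "yaw": 0},
    {"tx": 0, "ty": 0, "tz": -0.1, "yaw": 0},
    {"tx": 0, "ty": 0, "tz": -0.1, "yaw": 0},
    {"tx": 0, "ty": 0, "tz": 0, "yaw": 0},
    {"tx": 0, "ty": 0, "tz": 0, "yaw": 0},
    {"tx": 0, "ty": 0, "tz": 0, "yaw": 0},
    {"tx": 0, "ty": 0, "tz": 0, "yaw": 0},
    {"tx": 0, "ty": 0, "tz": 0, "yaw": 0}
  ]
}}

```text
clock: 9.8
position: [0.4666, -0.014, 0.2099]
ee_rot: [0.039, 0.999, -0.0, -0.0]
ft_force: [-0.8, 0.2, -3.3]
grip_width: 0.0106
grasp_force: 59.6
```

Request:
{"fn": "drive_tool", "kwargs": {
  "commands": [
    {"tx": 0, "ty": 0, "tz": -0.1, "yaw": 0},
    {"tx": 0, "ty": 0, "tz": -0.2, "yaw": 0},
    {"tx": 0, "ty": 0, "tz": -0.2, "yaw": 0},
    {"tx": 0, "ty": 0, "tz": -0.2, "yaw": 0},
    {"tx": 0, "ty": 0, "tz": -0.2, "yaw": 0},
    {"tx": 0, "ty": 0, "tz": -0.2, "yaw": 0},
    {"tx": 0, "ty": 0, "tz": -0.2, "yaw": 0},
    {"tx": 0, "ty": 0, "tz": -0.2, "yaw": 0},
    {"tx": 0, "ty": 0, "tz": -0.2, "yaw": 0},
    {"tx": 0, "ty": 0, "tz": -0.2, "yaw": 0},
    {"tx": 0, "ty": 0, "tz": -0.16, "yaw": 0},
    {"tx": 0, "ty": 0, "tz": -0.1, "yaw": 0},
    {"tx": 0, "ty": 0, "tz": 0, "yaw": 0},
    {"tx": 0, "ty": 0, "tz": 0, "yaw": 0},
    {"tx": 0, "ty": 0, "tz": 0, "yaw": 0},
    {"tx": 0, "ty": 0, "tz": 0, "yaw": 0}
  ]
}}

```text
clock: 11.4
position: [0.4666, -0.014, 0.2638]
ee_rot: [0.039, 0.999, -0.0, -0.0]
ft_force: [1.0, -0.3, -2.5]
grip_width: 0.0108
grasp_force: 59.6
```

Run:
```python
from h import *
s=ctrl.sense();C=cam("scene");im=ctrl.camera("scene");hsv=cv2.cvtColor(im,41)
print(s["clock"],s["position"],s["ft_force"])
# blue cap and dark beam posts in the crop near the carrier
m=cv2.inRange(hsv,(110,80,40),(130,255,255));m[:,:200]=0;m[:190]=0;m[310:]=0;m[:,330:]=0
n,l,st,ce=cv2.connectedComponentsWithStats(m)
print([(st[i][4],ce[i]) for i in range(1,n) if st[i][4]>8])
m0=cv2.cvtColor(cv2.imread("pics/s4.png"),cv2.COLOR_BGR2RGB)
d=(np.abs(im.astype(int)-m0).sum(2)>60)
d[:225]=0;ys,xs=np.nonzero(d);print("changed",xs.min(),xs.max(),ys.min(),ys.max())
R=Ro.from_euler("z",-.078).as_matrix();o=s["position"]-[0,0,.0132+.079]
for p in([-19,-74,-110],[-19,74,-110],[19,-74,-86],[0,74,17],[0,-74,17]):
    X=o+R@((np.array(p)-[0,22,0])/1e3);print(p,proj(C,X))
g=cv2.cvtColor(im,7);np.set_printoptions(linewidth=250)
b=(g<135).astype(int)
for r in range(205,300,3):print(r,"".join(".#"[k] for k in b[r,225:310]))
```

```text
11.4 [ 0.4666 -0.014   0.2638] [ 0.9763 -0.2732 -2.4562]
[(np.int32(61), array([280.8852, 212.8197])), (np.int32(38), array([243.1053, 249.6053]))]
changed 0 288 225 409
[-19, -74, -110] [278.3151 292.6523]
[-19, 74, -110] [233.3861 274.6137]
[19, -74, -86] [286.247  277.6948]
[0, 74, 17] [235.2976 231.3121]
[0, -74, 17] [282.2198 246.9056]
205 ..................###############.....############..................#################
208 ...................#############....###########...###################................
211 ......................########...#########........###################################
214 ......................#################...........###################################
217 ..###...............################.......##########################################
220 ....................#############.......#############################################
223 ..........##..........#########........######.###########.....#######################
226 ......................####..............#################.....#######################
229 .....######.........####.........
[... 1422 characters left out ...]
.......############..............##...######..........................
280 ..............................###########............................................
283 ......................................############.........##........................
286 ..............................................############...........................
289 .....................................................................................
292 .....................................................................................
295 .....................................................................................
298 .....................................................................................
```

Run:
```python
from h import *
s={"position":np.array([.5955,.0698,.3047]),"ee_rot":[-.0699,.9976,-.0005,-.0013]};W=cam("wrist",s)
for u,v,z in[(275,298,.083),(275,349,.083),(247,322,.083),(148,245,.03),(148,265,.0),(500,180,.07)]:print(u,v,onz(W,u,v,z))
c=ctrl.sense();d=np.array([.595,.069])-c["position"][:2];x=np.array([-.9902,-.1396]);y=np.array([-.1396,.9902])
print("after unyaw units",d@x/.025,d@y/.025)
```

```text
275 298 [0.7272 0.0855 0.083 ]
275 349 [0.7926 0.0946 0.083 ]
247 322 [0.7617 0.0586 0.083 ]
148 245 [ 0.7079 -0.0721  0.03  ]
148 265 [ 0.7497 -0.0805  0.    ]
500 180 [0.5665 0.2969 0.07  ]
after unyaw units -5.549437294235333 2.5699857069316243
```

Request:
{"fn": "drive_tool", "kwargs": {
  "commands": [
    {"tx": 0, "ty": 0, "tz": 0, "yaw": -0.2},
    {"tx": 0, "ty": 0, "tz": 0, "yaw": -0.3},
    {"tx": 0, "ty": 0, "tz": 0, "yaw": -0.4},
    {"tx": 0, "ty": 0, "tz": 0, "yaw": -0.4},
    {"tx": 0, "ty": 0, "tz": 0, "yaw": -0.4},
    {"tx": 0, "ty": 0, "tz": 0, "yaw": -0.4},
    {"tx": 0, "ty": 0, "tz": 0, "yaw": -0.4},
    {"tx": 0, "ty": 0, "tz": 0, "yaw": -0.2},
    {"tx": 0, "ty": 0.1, "tz": 0, "yaw": 0},
    {"tx": 0, "ty": 0.2, "tz": 0, "yaw": 0},
    {"tx": 0, "ty": 0.3, "tz": 0, "yaw": 0},
    {"tx": 0, "ty": 0.3, "tz": 0, "yaw": 0},
    {"tx": 0, "ty": 0.3, "tz": 0, "yaw": 0},
    {"tx": 0, "ty": 0.3, "tz": 0, "yaw": 0},
    {"tx": 0, "ty": 0.3, "tz": 0, "yaw": 0},
    {"tx": 0, "ty": 0.3, "tz": 0, "yaw": 0},
    {"tx": 0, "ty": 0.27, "tz": 0, "yaw": 0},
    {"tx": 0, "ty": 0.2, "tz": 0, "yaw": 0},
    {"tx": 0, "ty": 0, "tz": 0, "yaw": 0},
    {"tx": 0, "ty": 0, "tz": 0, "yaw": 0}
  ]
}}

```text
clock: 13.45
position: [0.4578, 0.0497, 0.264]
ee_rot: [-0.069, 0.998, -0.0, -0.0]
ft_force: [-0.2, 0.5, -3.1]
grip_width: 0.0108
grasp_force: 59.5
```

Request:
{"fn": "drive_tool", "kwargs": {
  "commands": [
    {"tx": -0.1, "ty": 0, "tz": 0, "yaw": 0},
    {"tx": -0.2, "ty": 0, "tz": 0, "yaw": 0},
    {"tx": -0.3, "ty": 0, "tz": 0, "yaw": 0},
    {"tx": -0.3, "ty": 0, "tz": 0, "yaw": 0},
    {"tx": -0.3, "ty": 0, "tz": 0, "yaw": 0},
    {"tx": -0.3, "ty": 0, "tz": 0, "yaw": 0},
    {"tx": -0.3, "ty": 0, "tz": 0, "yaw": 0},
    {"tx": -0.3, "ty": 0, "tz": 0, "yaw": 0},
    {"tx": -0.3, "ty": 0, "tz": 0, "yaw": 0},
    {"tx": -0.3, "ty": 0, "tz": 0, "yaw": 0},
    {"tx": -0.3, "ty": 0, "tz": 0, "yaw": 0},
    {"tx": -0.3, "ty": 0, "tz": 0, "yaw": 0},
    {"tx": -0.3, "ty": 0, "tz": 0, "yaw": 0},
    {"tx": -0.2, "ty": 0, "tz": 0, "yaw": 0},
    {"tx": -0.2, "ty": 0, "tz": 0, "yaw": 0},
    {"tx": -0.2, "ty": 0, "tz": 0, "yaw": 0},
    {"tx": -0.1, "ty": 0, "tz": 0, "yaw": 0},
    {"tx": 0, "ty": 0, "tz": 0, "yaw": 0},
    {"tx": 0, "ty": 0, "tz": 0, "yaw": 0},
    {"tx": 0, "ty": 0, "tz": 0, "yaw": 0}
  ]
}}

```text
clock: 15.45
position: [0.5641, 0.0645, 0.2642]
ee_rot: [-0.069, 0.998, 0.0, 0.0]
ft_force: [-1.2, 0.0, -2.4]
grip_width: 0.0111
grasp_force: 59.5
```

Request:
{"fn": "drive_tool", "kwargs": {
  "commands": [
    {"tx": -0.1, "ty": 0, "tz": 0, "yaw": 0},
    {"tx": -0.2, "ty": 0, "tz": 0, "yaw": 0},
    {"tx": -0.2, "ty": 0, "tz": 0, "yaw": 0},
    {"tx": -0.2, "ty": 0, "tz": 0, "yaw": 0},
    {"tx": -0.2, "ty": 0, "tz": 0, "yaw": 0},
    {"tx": -0.15, "ty": 0, "tz": 0, "yaw": 0},
    {"tx": -0.1, "ty": 0, "tz": 0, "yaw": 0},
    {"tx": -0.1, "ty": 0, "tz": 0, "yaw": 0},
    {"tx": 0, "ty": 0, "tz": 0, "yaw": 0},
    {"tx": 0, "ty": 0, "tz": 0, "yaw": 0},
    {"tx": 0, "ty": 0, "tz": 0, "yaw": 0},
    {"tx": 0, "ty": 0, "tz": 0, "yaw": 0},
    {"tx": 0, "ty": 0, "tz": 0, "yaw": 0},
    {"tx": 0, "ty": 0, "tz": 0, "yaw": 0}
  ]
}}

```text
clock: 16.85
position: [0.5951, 0.0689, 0.2641]
ee_rot: [-0.069, 0.998, 0.0, -0.0]
ft_force: [-0.2, -0.6, -2.3]
grip_width: 0.0109
grasp_force: 59.5
```

Request:
{"fn": "drive_tool", "kwargs": {
  "commands": [
    {"tx": 0, "ty": 0, "tz": 0.1, "yaw": 0},
    {"tx": 0, "ty": 0, "tz": 0.15, "yaw": 0},
    {"tx": 0, "ty": 0, "tz": 0.15, "yaw": 0},
    {"tx": 0, "ty": 0, "tz": 0.15, "yaw": 0},
    {"tx": 0, "ty": 0, "tz": 0.15, "yaw": 0},
    {"tx": 0, "ty": 0, "tz": 0, "yaw": 0},
    {"tx": 0, "ty": 0, "tz": 0, "yaw": 0},
    {"tx": 0, "ty": 0, "tz": 0, "yaw": 0}
  ]
}}

```text
clock: 17.65
position: [0.5953, 0.0688, 0.2468]
ee_rot: [-0.069, 0.998, -0.0, 0.0]
ft_force: [-0.5, -0.7, -2.6]
grip_width: 0.0108
grasp_force: 59.5
```

Request:
{"fn": "drive_tool", "kwargs": {
  "commands": [
    {"tx": 0, "ty": 0, "tz": 0.1, "yaw": 0},
    {"tx": 0, "ty": 0, "tz": 0.1, "yaw": 0},
    {"tx": 0, "ty": 0, "tz": 0.1, "yaw": 0},
    {"tx": 0, "ty": 0, "tz": 0.05, "yaw": 0},
    {"tx": 0, "ty": 0, "tz": 0, "yaw": 0},
    {"tx": 0, "ty": 0, "tz": 0, "yaw": 0},
    {"tx": 0, "ty": 0, "tz": 0, "yaw": 0},
    {"tx": 0, "ty": 0, "tz": 0, "yaw": 0}
  ]
}}

```text
clock: 18.45
position: [0.5952, 0.0688, 0.2382]
ee_rot: [-0.069, 0.998, -0.0, 0.0]
ft_force: [-2.2, 1.2, 1.9]
grip_width: 0.011
grasp_force: 60.0
```

Seated: the load is now on the bar. I'll let it settle, then release.

Request:
{"fn": "drive_tool", "kwargs": {
  "commands": [
    {"tx": 0, "ty": 0, "tz": 0, "yaw": 0},
    {"tx": 0, "ty": 0, "tz": 0, "yaw": 0},
    {"tx": 0, "ty": 0, "tz": 0, "yaw": 0},
    {"tx": 0, "ty": 0, "tz": 0, "yaw": 0},
    {"tx": 0, "ty": 0, "tz": 0, "yaw": 0},
    {"tx": 0, "ty": 0, "tz": 0, "yaw": 0},
    {"tx": 0, "ty": 0, "tz": 0, "yaw": 0},
    {"tx": 0, "ty": 0, "tz": 0, "yaw": 0},
    {"tx": 0, "ty": 0, "tz": 0, "yaw": 0},
    {"tx": 0, "ty": 0, "tz": 0, "yaw": 0},
    {"tx": 0, "ty": 0, "tz": 0, "yaw": 0},
    {"tx": 0, "ty": 0, "tz": 0, "yaw": 0},
    {"tx": 0, "ty": 0, "tz": 0, "yaw": 0},
    {"tx": 0, "ty": 0, "tz": 0, "yaw": 0},
    {"tx": 0, "ty": 0, "tz": 0, "yaw": 0}
  ],
  "squeeze": 20
}}

```text
clock: 19.95
position: [0.5952, 0.0688, 0.2381]
ee_rot: [-0.069, 0.998, -0.0, 0.0]
ft_force: [-2.8, -0.0, 6.1]
grip_width: 0.011
grasp_force: 60.4
```

Request:
{"fn": "drive_tool", "kwargs": {
  "commands": [
    {"tx": 0, "ty": 0, "tz": 0, "yaw": 0},
    {"tx": 0, "ty": 0, "tz": 0, "yaw": 0},
    {"tx": 0, "ty": 0, "tz": 0, "yaw": 0},
    {"tx": 0, "ty": 0, "tz": 0, "yaw": 0},
    {"tx": 0, "ty": 0, "tz": 0, "yaw": 0},
    {"tx": 0, "ty": 0, "tz": 0, "yaw": 0}
  ],
  "fingers": 0.5
}}

```text
clock: 20.55
position: [0.5952, 0.0689, 0.2377]
ee_rot: [-0.069, 0.998, -0.0, -0.0]
ft_force: [-0.0, 0.1, -0.6]
grip_width: 0.0426
grasp_force: 0.0
```

Request:
{"fn": "drive_tool", "kwargs": {
  "commands": [
    {"tx": 0, "ty": 0, "tz": -0.4, "yaw": 0},
    {"tx": 0, "ty": 0, "tz": -0.8, "yaw": 0},
    {"tx": 0, "ty": 0, "tz": -0.8, "yaw": 0},
    {"tx": 0, "ty": 0, "tz": -0.8, "yaw": 0},
    {"tx": 1, "ty": 0, "tz": 0, "yaw": 0},
    {"tx": 1, "ty": 0, "tz": 0, "yaw": 0},
    {"tx": 1, "ty": -1, "tz": 0, "yaw": 0},
    {"tx": 1, "ty": -1, "tz": 0, "yaw": 0},
    {"tx": 0, "ty": -1, "tz": 0, "yaw": 0},
    {"tx": 0, "ty": -1, "tz": 0, "yaw": 0},
    {"tx": 0, "ty": 0, "tz": 0, "yaw": 0},
    {"tx": 0, "ty": 0, "tz": 0, "yaw": 0},
    {"tx": 0, "ty": 0, "tz": 0, "yaw": 0},
    {"tx": 0, "ty": 0, "tz": 0, "yaw": 0}
  ]
}}

```text
clock: 21.95
position: [0.51, -0.0433, 0.3079]
ee_rot: [-0.07, 0.998, 0.0, 0.0]
ft_force: [-0.1, 0.4, -0.3]
grip_width: 0.0425
grasp_force: 0.0
```

```bash
cat > chk.py <<'E'
from h import *
C=cam("scene");fr=[]
for i in range(10):fr.append(cv2.cvtColor(ctrl.camera("scene"),7).astype(int))
sl=np.s_[195:290,225:310]
print(ctrl.sense()["clock"],[int(abs(f[sl]-fr[0][sl]).sum()/1000) for f in fr])
b=(np.mean(fr,0)<135).astype(int)
for r in range(195,285,3):print(r,"".join(".#"[k] for k in b[r,225:320]))
# predicted level carrier
for yaw in(.14,-.08):
  R=Ro.from_euler("z",yaw).as_matrix();o=np.array([.595,.069,.225-.079])
  print(yaw,[proj(C,o+R@((np.array(p)-[0,22,0])/1e3)).round(1) for p in([-19,-74,-110],[-19,74,-110],[0,74,17],[0,-74,17])])
E
python3 chk.py
```

```text
22.45 [0, 11, 11, 11, 11, 11, 11, 11, 11, 11]
195 ...#...................######........##########################################################
198 .......................###............#########################################################
201 .....................######................####################################################
204 .......................###...........######...............#####################################
207 .....................................#########################..................###############
210 ..................................##########......################################.............
213 ...............................##########.........#############################################
216 ...#.......................##########.........#################################################
219 ..........########################......##################.####################################
222 ...........#######....###################################.....#################################
225 ...........########..##########.....#...##########
[... 1440 characters left out ...]
.....
270 ...............................................................................................
273 ...............................................................................................
276 ...............................................................................................
279 ...............................................................................................
282 ...............................................................................................
0.14 [array([279.2, 264.6]), array([234.4, 255.3]), array([234.9, 215.9]), array([281.3, 223.9])]
-0.08 [array([274.7, 267.8]), array([235.2, 253.2]), array([237. , 214.4]), array([278., 227.])]
```

Request:
{"fn": "drive_tool", "kwargs": {
  "commands": [
    {"tx": 0, "ty": 0, "tz": 0, "yaw": 0},
    {"tx": 0, "ty": 0, "tz": 0, "yaw": 0},
    {"tx": 0, "ty": 0, "tz": 0, "yaw": 0},
    {"tx": 0, "ty": 0, "tz": 0, "yaw": 0},
    {"tx": 0, "ty": 0, "tz": 0, "yaw": 0},
    {"tx": 0, "ty": 0, "tz": 0, "yaw": 0},
    {"tx": 0, "ty": 0, "tz": 0, "yaw": 0},
    {"tx": 0, "ty": 0, "tz": 0, "yaw": 0},
    {"tx": 0, "ty": 0, "tz": 0, "yaw": 0},
    {"tx": 0, "ty": 0, "tz": 0, "yaw": 0},
    {"tx": 0, "ty": 0, "tz": 0, "yaw": 0},
    {"tx": 0, "ty": 0, "tz": 0, "yaw": 0},
    {"tx": 0, "ty": 0, "tz": 0, "yaw": 0},
    {"tx": 0, "ty": 0, "tz": 0, "yaw": 0},
    {"tx": 0, "ty": 0, "tz": 0, "yaw": 0},
    {"tx": 0, "ty": 0, "tz": 0, "yaw": 0},
    {"tx": 0, "ty": 0, "tz": 0, "yaw": 0},
    {"tx": 0, "ty": 0, "tz": 0, "yaw": 0},
    {"tx": 0, "ty": 0, "tz": 0, "yaw": 0},
    {"tx": 0, "ty": 0, "tz": 0, "yaw": 0}
  ]
}}

```text
clock: 24.45
position: [0.51, -0.044, 0.3078]
ee_rot: [-0.069, 0.998, -0.0, -0.0]
ft_force: [-0.3, -0.3, -0.7]
grip_width: 0.0427
grasp_force: 0.0
```

Request:
{"fn": "drive_tool", "kwargs": {
  "commands": [
    {"tx": 0, "ty": 0, "tz": 0, "yaw": 0},
    {"tx": 0, "ty": 0, "tz": 0, "yaw": 0},
    {"tx": 0, "ty": 0, "tz": 0, "yaw": 0},
    {"tx": 0, "ty": 0, "tz": 0, "yaw": 0},
    {"tx": 0, "ty": 0, "tz": 0, "yaw": 0},
    {"tx": 0, "ty": 0, "tz": 0, "yaw": 0},
    {"tx": 0, "ty": 0, "tz": 0, "yaw": 0},
    {"tx": 0, "ty": 0, "tz": 0, "yaw": 0},
    {"tx": 0, "ty": 0, "tz": 0, "yaw": 0},
    {"tx": 0, "ty": 0, "tz": 0, "yaw": 0},
    {"tx": 0, "ty": 0, "tz": 0, "yaw": 0},
    {"tx": 0, "ty": 0, "tz": 0, "yaw": 0},
    {"tx": 0, "ty": 0, "tz": 0, "yaw": 0},
    {"tx": 0, "ty": 0, "tz": 0, "yaw": 0},
    {"tx": 0, "ty": 0, "tz": 0, "yaw": 0},
    {"tx": 0, "ty": 0, "tz": 0, "yaw": 0},
    {"tx": 0, "ty": 0, "tz": 0, "yaw": 0},
    {"tx": 0, "ty": 0, "tz": 0, "yaw": 0},
    {"tx": 0, "ty": 0, "tz": 0, "yaw": 0},
    {"tx": 0, "ty": 0, "tz": 0, "yaw": 0}
  ]
}}

```text
clock: 26.45
position: [0.51, -0.044, 0.3077]
ee_rot: [-0.069, 0.998, -0.0, -0.0]
ft_force: [0.2, 0.6, -0.2]
grip_width: 0.0428
grasp_force: 0.0
```

```bash
python3 chk.py
```

```text
26.95 [0, 11, 11, 11, 11, 11, 11, 10, 11, 10]
195 ...#...................######........##########################################################
198 .......................###...........##########################################################
201 .....................######................####################################################
204 ......................####...........#####................#####################################
207 .....................................#########################.................################
210 ..................................##########......################################.............
213 ...............................#########..........#############################################
216 ...#.......................##########.........#################################################
219 ..........########################......##################.####################################
222 ...........#######....###################################.....#################################
225 ..........#########..##########.....#...##########
[... 1440 characters left out ...]
.....
270 ...............................................................................................
273 ...............................................................................................
276 ...............................................................................................
279 ...............................................................................................
282 ...............................................................................................
0.14 [array([279.2, 264.6]), array([234.4, 255.3]), array([234.9, 215.9]), array([281.3, 223.9])]
-0.08 [array([274.7, 267.8]), array([235.2, 253.2]), array([237. , 214.4]), array([278., 227.])]
```

```bash
python3 -c "
from workcell import ctrl
print(ctrl.sign_off())"
```

```text
the job is handed in; nothing more can be done
None
```

I put the hook's pin through hole 4 and hung it back on the bar; the final camera check showed the carrier level, still and clear of the worktop. I've handed the job in, and no verdict came back.

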